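# Tighten the clamp nut deep inside the ring stack

### The arm

A 6-joint arm with a two-finger parallel gripper is mounted at the origin on the work surface. World frame = base frame: x ahead of the robot, y to its left, z up, the work surface at z = 0. Lengths are in m, angles in rad, forces in N, time in s.
With the tool pointing down it reaches from about 0.35 to 0.95 m from the base axis. Payload 17.4 kg.
Tool frame: the origin (TCP) lies at the very end of the fingers, on their centre line; the grasp point (between the pads) lies 19 mm behind it; z points along the fingers, y is the line along which they close (so a half turn about z gives the same grasp; the last joint's range is limited). The gripper opens to 93 mm and grips with 3 to 60 N. Pads are 15 mm wide; open, the fingers measure 128 mm over their backs; the gripper's body (75 mm by 188 mm) begins 65 mm behind the grasp point.
Start: joints at [1.071, 0.116, 1.442, -0, 1.584, -0.038], TCP at [0.301, 0.604, 0.219] pointing down, gripper open.
Joint ranges: [-2.83, 2.83], [-0.83, 2.19], [0.07, 2.5], [-1.14, 4.28], [0.01, 3], [-2.97, 2.97]. Speed limits (rad/s): [1.89, 1.89, 2.22, 3.14, 3.14, 3.14].

### API

Orientations are given as a unit quaternion [x, y, z, w].
In Python, from station import arm gives the robot as it stands. Calls block until the motion is done:
- arm.reach(position, orientation): joint-space move of the TCP to a pose.
- arm.movel(position, v=0.15, rot=None, guard=None): straight line of the TCP; rot=None keeps the orientation; v is the mean speed in m/s. With guard (N) it stops when the force on the tool has changed by that much, and returns True; else False.
- arm.movej(angles): joint-space move.
- arm.release() and arm.clamp(f_grip=None): open the fingers fully, or close them until they stop; f_grip is the grip in N (None keeps the last).
- arm.dwell(seconds).
- arm.inverse_kinematics(position, orientation): joint angles nearest the present ones, or None.
- arm.get_obs(): the state.
- arm.snapshot(name): name is "scene" or "side" or "wrist"; returns a dict with "color" (420x560x3 uint8, blue, green, red), "fx", "fy", "cx", "cy" (pixels), "R" (3x3) and "t" (3): a world point X has camera coordinates R X + t. Camera axes: x right, y down, z forward; pixel columns grow to the right and rows downward; lengths in m; the calibration is good to about 2 mm. A picture is of the moment at which its call begins. There is no depth.
A pose or a line that the arm cannot do raises arm.PlanningError and nothing moves.
- arm.job_done(): hands the job in; it is judged then, once.
The state is a dict: "clock": time; "joint_positions": joint angles; "qd": joint speeds; "joint_torque": joint torques, N m; "tcp_pos": TCP position; "orientation": TCP orientation; "force": force on the tool from outside, world axes, zero at the start; "torque": the same for the moment, N m; "finger_gap": finger opening in m; "finger_force": force on a finger pad.
Only numpy, scipy, OpenCV 4.12 (cv2) and the standard library are available. Lean on these libraries where they do the work, as an engineer would, in place of code of your own. Each camera call takes 0.05 s, during which the arm holds its last target. There are 200 camera calls.

### The job

The brass clamp nut at the bottom of the ferrite ring stack's deep bore is loose. Take the long orange socket driver out of the plywood stand, work its socket fully down over the nut by feel, and tighten the nut clockwise until it comes up against its stop; then pull the driver out and stand it back upright in the slot it came from. The ferrite is brittle and the thread is soft, so press and wrench only lightly throughout, and leave the other two drivers and the two loose rings where they are.

Things in the scene. Friction and masses are not known exactly. Their poses are not given: they have to be found in the camera images.
- driver_grip (a point): Centre of the orange handle of the long socket driver: square, 26 x 26 mm, 60 mm tall, x and y axes square to its flat sides, z up. The point is on the driver's axis, 150 mm above its lower end, 30 mm below its top. Below the handle: a 14 mm steel shank, then the socket. Mass about 350 g (varies). Grip it across the stand's short side (x): shorter drivers stand 70 mm away along y.
- driver_tip (a point): Lower end of the orange driver: centre of the open rim of its socket, 150 mm below driver_grip on the axis. The socket is 35 mm in outer diameter, 34 mm long, with a hexagonal recess 25 mm across flats, 24 mm deep, open downward, corners on the driver's x axis.
- stand: Plywood stand fixed to the counter, 85 (x) x 215 (y) x 70 mm high, origin under its centre, z up. Three square slots, 42 x 42 mm, 55 mm deep (floor 15 mm above the counter) at y = -70, 0 and 70 mm. Each holds a driver upright, socket rim on the slot's floor; which one stands where varies. Lift them straight up.
- bore_mouth (a point): Centre of the mouth of the vertical bore, level with the top of the white flange on the ring stack, 96 mm above the counter. The mouth tapers from 60 mm diameter to the 42 mm bore within its top 8 mm. The stack (black, grey, green ring, 120 mm across) sits on a 150 mm square aluminium plate fixed to the counter.
- nut_top (a point): Point on the bore's axis level with the top of the brass nut, 64 mm below bore_mouth. Hexagon 24 mm across flats, 14 mm high, top edges chamfered 2.5 mm, stud of 16 mm diameter rising 6 mm above it. A socket whose corners are not in line rests here, 10 to 14 mm above nut_seat; a steady side force then tells that it is off-centre by a mm or so (give way to it).
- nut_seat (a point): Point on the bore's axis on the nut's round flange, 78 mm below bore_mouth; the socket is fully on when its rim rests here. This orientation is the stack's, not the nut's: how the hexagon lies is not measured. It repeats every 60 degrees and the socket slips on only within about 4 degrees, so turn it either way under a light push until it drops.
- nut (a joint): Angle of the nut in rad about its vertical axis, growing clockwise seen from above (tightening); it tells nothing about how the hexagon lies. It starts between 0 and 0.4 and has a hard stop at 1.2, which is fully tightened (it could be backed off to -1). It turns stiffly at about 0.09 N m and stays where it is left; past 0.5 N m at the stop it is being forced. The socket has about 0.08 rad of play on it each way.
- driver_blue_grip (a point): Centre of the blue handle of a stubby driver (smaller socket, 108 mm long in all, its top 123 mm above the counter) in the stand; leave it.
- driver_green_grip (a point): Centre of the green handle of another stubby driver (smaller socket, 100 mm long in all, top 115 mm above the counter) in the stand; leave it.
- ring_green: Loose green ferrite ring, 52 mm outer diameter, 15 mm high, lying by the stack; origin under its centre; leave it.
- ring_black: Loose black ferrite ring, 36 mm outer diameter, 12 mm high, lying beyond the stand; origin under its centre; leave it.
Things that resemble listed ones, but are neither listed nor needed, are in the scene too. Leave any purple look-alike of the part that bears driver_grip alone.

How it is judged:
On the way, in this order (a step that is already met when the one before it is completed fails the run):
1. the orange driver's socket is fully down over the nut (rim within 4 mm of the flange, on the bore's axis), the nut not yet tight (z of driver_tip in the frame of nut_seat below 0.004 m and horizontal distance between driver_tip and nut_seat below 0.004 m and value of joint nut below 1 rad), for 0.1 s.
2. the nut is turned up to its stop (within 0.08 rad) with the socket still fully on it (z of driver_tip in the frame of nut_seat below 0.004 m and horizontal distance between driver_tip and nut_seat below 0.004 m and value of joint nut above 1.12 rad), for 0.1 s.
At the end, for the whole second after the job is handed in: The nut is still within 0.12 rad of its stop; the orange driver stands upright (within 7 degrees) and released on the floor of the slot it came from (socket rim within 12 mm of where it started) (value of joint nut above 1.08 rad and distance of driver_tip from where it was at the start of the episode below 0.012 m and angle between driver_tip's own z axis and vertical below 0.12 rad and contact force between the fingers and driver below 0.1 N and velocity of joint nut below 0.02 rad/s); the robot touches nothing.
It fails at once if the driver pressed on the nut with over 40 N before the socket is down over it (contact force between driver and nut above 40 N and z of driver_tip in the frame of nut_seat above 0.006 m).
It fails at once if the nut forced against its stop (contact forces of socket and nut adding up to over 120 N, that is about 1 N m) (contact force between driver and nut above 120 N).
It fails at once if the driver or gripper pushed hard on the brittle ring stack (over 25 N) (contact force between any of driver, the arm, the fingers and stack above 25 N).
It fails at once if another driver or a loose ring moved by more than 20 mm (distance of any of driver_blue_grip, driver_green_grip, ring_green, ring_black from where it was at the start of the episode above 0.02 m).
It also fails if it takes over 72 s, if anything falls off the work surface, if the arm or the gripper's body presses on something with over 40 N, if the wrist force passes 120 N, or if a joint passes its speed limit or range.

## Working session

There is one attempt and no reset: what is moved stays moved. The work goes in short steps, each a Python script; the robot and the scene stay as the last script left them, time stands still between calls to the robot, and variables do not carry over. Pictures are saved under pics/ and viewed, at most 10 in all, crops included, and the job is handed in when it is done.

```bash
mkdir -p pics; ls
python3 - <<'E'
from station import arm
import cv2, numpy as np
for n in ["scene","side"]:
    s=arm.snapshot(n); cv2.imwrite(f"pics/{n}0.png",s["color"])
    print(n,s["fx"],s["fy"],s["cx"],s["cy"],np.round(s["R"],4).tolist(),np.round(s["t"],4).tolist())
o=arm.get_obs();print(o)
E
```

```text
pics
scene 446.0387389957893 446.0387389957893 278.1896688480429 199.73704037314434 [[-0.5589, 0.8292, 0.0022], [0.6928, 0.4685, -0.5483], [-0.4557, -0.3049, -0.8363]] [0.3, -0.3276, 1.3073]
side 394.5752256308127 394.5752256308127 278.83472656655704 211.1999111728799 [[0.9588, -0.2841, 0.0062], [-0.1884, -0.6519, -0.7346], [0.2128, 0.7031, -0.6785]] [-0.5478, 0.2136, 0.9553]
{'clock': 0.1, 'joint_positions': array([ 1.07118795e+00,  1.16411274e-01,  1.44216674e+00, -1.04150775e-05,
        1.58399363e+00, -3.77902587e-02]), 'qd': array([ 0.00015103, -0.00161507, -0.00191494, -0.00106321, -0.00018655,
       -0.00207687]), 'joint_torque': array([ 2.09784739e-03, -7.22890878e+01, -6.23866367e+01,  7.81141268e-02,
        2.27850146e-02, -7.24819347e-05]), 'tcp_pos': array([0.3006864 , 0.60413569, 0.21801674]), 'orientation': array([ 2.28862589e-01,  9.73458615e-01, -4.73312679e-04, -1.24929671e-04]), 'force': array([-0.19810843, -0.44205712,  0.48989291]), 'torque': array([-0.00542054, -0.05564322,  0.03731733]), 'finger_force': 0.0, 'finger_gap': 0.0926416937034914}
```

View pics/scene0.png

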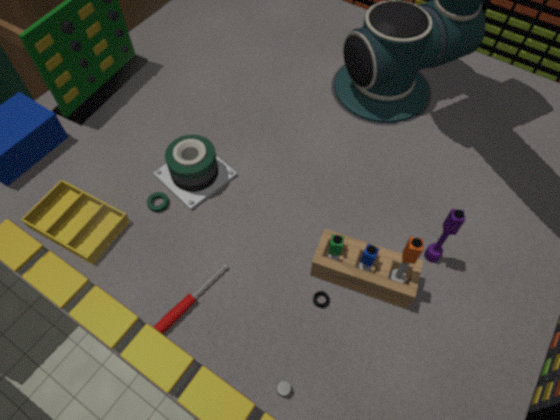

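View pics/side0.png

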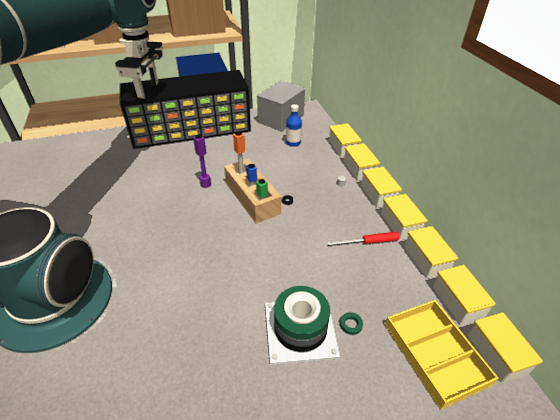

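The scene view shows the orange handle at about (414,248), the stand centred near (366,267), and the stack bore at (190,153). A purple look-alike stands at (435,250). The side view shows orange at (239,143) and the bore at (302,309). I'll enlarge these areas.

Run:
```python
import cv2,numpy as np
a=cv2.imread("pics/scene0.png");b=cv2.imread("pics/side0.png")
def c(i,x,y,w,h,k): return cv2.resize(i[y:y+h,x:x+w],(w*k,h*k),interpolation=cv2.INTER_CUBIC)
# tiles 400x300 each: scene stand 160x120 -> k=2.5
def t(i,x,y,w): return cv2.resize(i[y:y+w*3//4,x:x+w],(400,300),interpolation=cv2.INTER_CUBIC)
m=np.vstack([np.hstack([t(a,305,195,160),t(a,140,125,100)]),np.hstack([t(b,180,120,140),t(b,255,280,100)])])
cv2.imwrite("pics/crop1.png",m)
```

```text
(no output)
```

View pics/crop1.png

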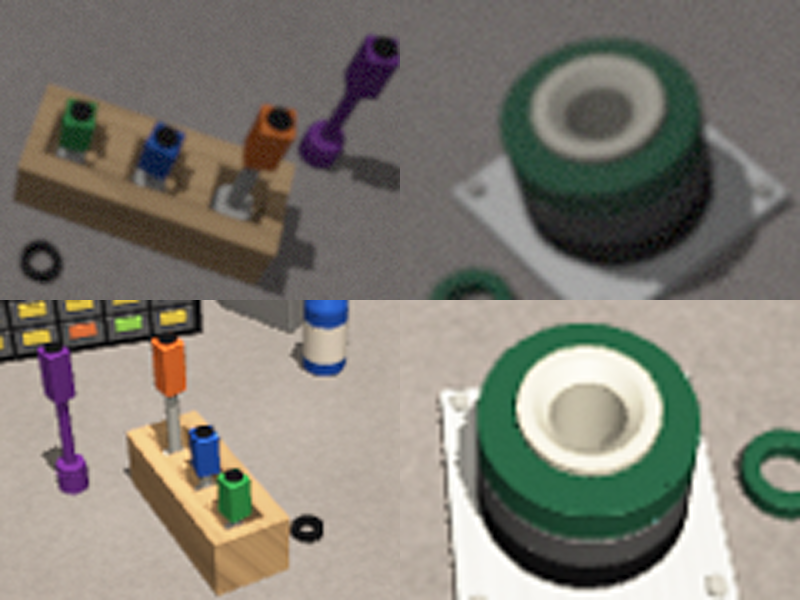

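```bash
cat > h.py <<'E'
import numpy as np, cv2
from scipy.spatial.transform import Rotation as Ro
from station import arm
def ray(s,u,v):
    R=np.array(s["R"]);t=np.array(s["t"])
    return -R.T@t, R.T@np.array([(u-s["cx"])/s["fx"],(v-s["cy"])/s["fy"],1])
def at(s,u,v,z):
    o,d=ray(s,u,v); return o+d*(z-o[2])/d[2]
def proj(s,X):
    p=np.array(s["R"])@X+np.array(s["t"]); return s["fx"]*p[0]/p[2]+s["cx"], s["fy"]*p[1]/p[2]+s["cy"]
E
python3 - <<'E'
from h import *
np.set_printoptions(precision=4,suppress=True)
a=arm.snapshot("scene");b=arm.snapshot("side")
A=lambda x,y,z:at(a,305+x/2.5,195+y/2.5,z)
A2=lambda x,y,z:at(a,140+(x-400)/4,125+y/4,z)
B=lambda x,y,z:at(b,180+x/2.857,120+(y-300)/2.857,z)
B2=lambda x,y,z:at(b,255+(x-400)/4,280+(y-300)/4,z)
print("top",A(281,120,.195),B(168,340,.195))
print("slot rim",A(233,205,.049))
print("bore",A2(598,120,.096),B2(588,410,.096))
print("standA",[A(*p,.07) for p in [(48,88),(295,165),(275,252),(20,165)]])
print("standB",[B(*p,.07) for p in [(127,432),(195,412),(290,545),(217,570)]])
print("blue",A(168,137,.123),B(205,431,.123),"green",A(80,110,.115),B(235,475,.115))
print("purple top",A(384,47,.195),B(55,348,.195), "base",A(322,150,.02),B(73,478,.02))
print("rings",A(41,262,.006))
print("plateB",[B2(*p,.0) for p in [(458,402),(715,586)]])
E
```

```text
top [0.5356 0.3028 0.195 ] [0.5367 0.2967 0.195 ]
slot rim [0.5391 0.3027 0.049 ]
bore [ 0.5576 -0.2367  0.096 ] [ 0.5475 -0.2499  0.096 ]
standA [array([0.5406, 0.1225, 0.07  ]), array([0.4887, 0.3298, 0.07  ]), array([0.5679, 0.3478, 0.07  ]), array([0.6165, 0.1407, 0.07  ])]
standB [array([0.4888, 0.3244, 0.07  ]), array([0.5693, 0.3406, 0.07  ]), array([0.6073, 0.0966, 0.07  ]), array([0.5299, 0.0818, 0.07  ])]
blue [0.5539 0.235  0.123 ] [0.5566 0.2314 0.123 ] green [0.5676 0.164  0.115 ] [0.5701 0.1629 0.115 ]
purple top [0.4346 0.3414 0.195 ] [0.4244 0.3131 0.195 ] base [0.432  0.3452 0.02  ] [0.4233 0.3243 0.02  ]
rings [0.6551 0.1903 0.006 ]
plateB [array([ 0.4994, -0.1637,  0.    ]), array([ 0.6026, -0.3163,  0.    ])]
```

```bash
cat >> h.py <<'E'
def quat(yaw):  # tool down, tool y (closing) axis along world angle yaw
    y=np.array([np.cos(yaw),np.sin(yaw),0]);z=np.array([0,0,-1.]);x=np.cross(y,z)
    return Ro.from_matrix(np.c_[x,y,z]).as_quat()
E
python3 - <<'E'
from h import *
np.set_printoptions(precision=4,suppress=True)
print(Ro.from_quat(arm.get_obs()["orientation"]).as_matrix())
for yaw in [0.235,0.235+np.pi]:
  for p in [[.536,.3,.30],[.552,-.243,.30]]:
    for d in [0,-1.7,.6]:
      print(yaw,p,d,arm.inverse_kinematics(p,quat(yaw+d)))
E
```

```text
[[-0.8952  0.4456 -0.0003]
 [ 0.4456  0.8952 -0.0006]
 [-0.     -0.0007 -1.    ]]
0.235 [0.536, 0.3, 0.3] 0 [ 0.4687 -0.0258  1.4578 -0.      1.7096  0.2337]
0.235 [0.536, 0.3, 0.3] -1.7 [ 0.4687 -0.0258  1.4578 -0.      1.7096  1.9337]
0.235 [0.536, 0.3, 0.3] 0.6 [ 0.4687 -0.0258  1.4578 -0.      1.7096 -0.3663]
0.235 [0.552, -0.243, 0.3] 0 [-0.457  -0.0501  1.4814 -0.      1.7103 -0.692 ]
0.235 [0.552, -0.243, 0.3] -1.7 [-0.457  -0.0501  1.4814 -0.      1.7103  1.008 ]
0.235 [0.552, -0.243, 0.3] 0.6 [-0.457  -0.0501  1.4814 -0.      1.7103 -1.292 ]
3.376592653589793 [0.536, 0.3, 0.3] 0 [ 0.4687 -0.0258  1.4578 -0.      1.7096 -2.9079]
3.376592653589793 [0.536, 0.3, 0.3] -1.7 [ 0.4687 -0.0258  1.4578 -0.      1.7096 -1.2079]
3.376592653589793 [0.536, 0.3, 0.3] 0.6 [ 0.4687 -0.0258  1.4578 -0.      1.7096  2.7753]
3.376592653589793 [0.552, -0.243, 0.3] 0 [-0.457  -0.0501  1.4814 -0.      1.7103  2.4496]
3.376592653589793 [0.552, -0.243, 0.3] -1.7 [-0.457  -0.0501  1.4814 -0.      1.7103 -2.1336]
3.376592653589793 [0.552, -0.243, 0.3] 0.6 [-0.457  -0.0501  1.4814 -0.      1.7103  1.8496]
```

Run:
```python
from h import *
np.set_printoptions(precision=4,suppress=True)
o=arm.get_obs();p=o["tcp_pos"]
arm.movel([p[0],p[1],.33],v=.2)
arm.reach([.552,-.243,.33],quat(.235)); s1=arm.snapshot("wrist")
arm.reach([.536,.300,.33],quat(.235)); s2=arm.snapshot("wrist")
cv2.imwrite("pics/w.png",np.hstack([s1["color"],s2["color"]])[:, :])
cv2.imwrite("pics/w2.png",cv2.resize(np.hstack([s1["color"],s2["color"]]),(800,300),interpolation=cv2.INTER_AREA))
import pickle;pickle.dump((s1,s2),open("w.pkl","wb"))
print(proj(s1,np.array([.552,-.243,.096])),proj(s2,np.array([.536,.3,.195])),arm.get_obs()["clock"])
```

```text
(np.float64(280.44172340061226), np.float64(183.18962290759904)) (np.float64(280.3520376316285), np.float64(202.03118884137155)) 6.0583
```

View pics/w2.png

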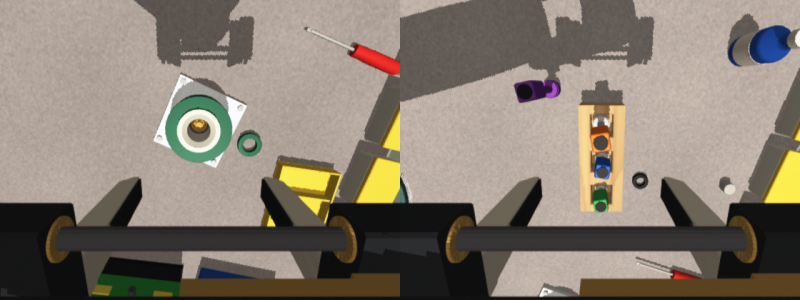

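The wrist views are clear: bore mouth near (279,179) px, orange driver top near (281,200) px, and nut visible in the bore. Enlarging both.

Run:
```python
from h import *
import pickle
s1,s2=pickle.load(open("w.pkl","rb"))
t=lambda i,x,y,w,W,H:cv2.resize(i[y:y+w*H//W,x:x+w],(W,H),interpolation=cv2.INTER_CUBIC)
m=np.hstack([t(s1["color"],205,95,133,400,600),t(s2["color"],230,135,100,300,600)])
cv2.imwrite("pics/crop2.png",m)
```

```text
(no output)
```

View pics/crop2.png

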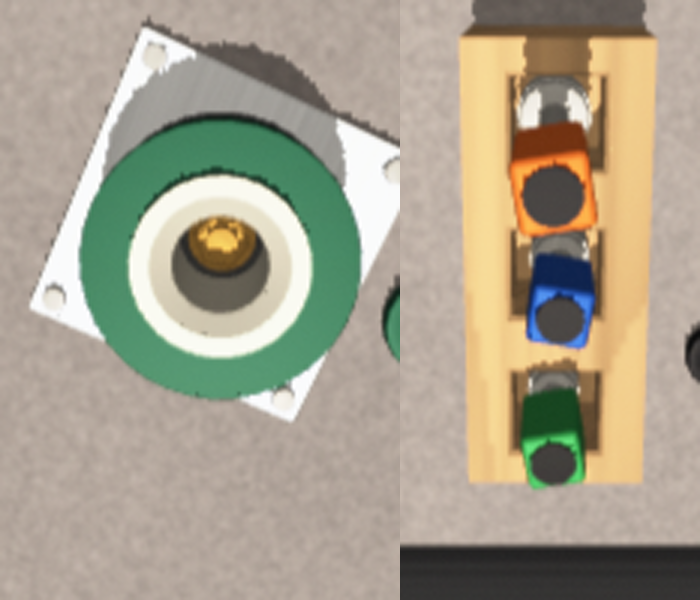

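Run:
```python
from h import *
import pickle
np.set_printoptions(precision=4,suppress=True)
s1,s2=pickle.load(open("w.pkl","rb"))
P=lambda x,y,z:at(s1,205+x/3.008,95+y/3.015,z)
Q=lambda x,y,z:at(s2,230+(x-400)/3,135+y/3,z)
print("bore",P(220,268,.096),P(220,265,.096))
l=P(149,268,.096);r=P(291,268,.096);print("mouth dia",np.linalg.norm(l-r))
print("nut stud",P(221,236,.038))
print("plate ctr",(P(143,22,.0)+P(292,420,.0))/2, np.linalg.norm(P(143,22,0)-P(292,420,0)))
print("top",Q(554,195,.195))
c=[Q(x,y,.07) for x,y in [(460,38),(657,38),(643,483),(470,483)]];print("stand",c,np.mean(c,0))
print("slot",np.mean([Q(x,y,.07) for x,y in [(510,74),(606,74),(604,172)]],0))
d=Q(597,222,.195)-Q(522,235,.195);print("edge",np.arctan2(d[1],d[0]),np.linalg.norm(d))
d=Q(588,160,.195)-Q(597,222,.195);print(np.arctan2(-d[0],d[1]))
d=c[1]-c[0];print(np.arctan2(d[1],d[0]))
```

```text
bore [ 0.5494 -0.2445  0.096 ] [ 0.5491 -0.2433  0.096 ]
mouth dia 0.05884107114480315
nut stud [ 0.5485 -0.241   0.038 ]
plate ctr [ 0.5496 -0.2453  0.    ] 0.21597257609891304
top [0.5364 0.3022 0.195 ]
stand [array([0.4885, 0.3298, 0.07  ]), array([0.5707, 0.3493, 0.07  ]), array([0.6198, 0.14  , 0.07  ]), array([0.5372, 0.1204, 0.07  ])] [0.554  0.2349 0.07  ]
slot [0.543 0.312 0.07 ]
edge 0.41126931872533123 0.024388122399309663
0.3836657350361935
0.2328689223564352
```

```bash
python3 - <<'E'
from h import *
np.set_printoptions(precision=4,suppress=True)
q=quat(.40)
arm.reach([.5365,.3022,.25],q)
print(arm.movel([.5365,.3022,.146],v=.1,guard=8))
print(arm.get_obs()["tcp_pos"])
arm.clamp(45); o=arm.get_obs(); print(o["finger_gap"],o["finger_force"],o["force"],o["torque"])
s=arm.snapshot("wrist"); cv2.imwrite("pics/g.png",s["color"])
arm.movel([.5365,.3022,.33],v=.12); arm.dwell(.2)
o=arm.get_obs(); print(o["finger_gap"],o["finger_force"],o["force"],o["torque"],o["clock"],o["tcp_pos"])
s=arm.snapshot("side"); cv2.imwrite("pics/lift_side.png",s["color"])
s=arm.snapshot("wrist"); cv2.imwrite("pics/lift.png",s["color"])
E
python3 -c "
import cv2,numpy as np
a=cv2.imread('pics/lift_side.png')[0:200,150:350];b=cv2.imread('pics/lift.png')
cv2.imwrite('pics/v.png',np.hstack([cv2.resize(a,(400,400)),cv2.resize(b[100:300,180:380],(400,400))]))"
```

```text
False
[0.5368 0.3024 0.1468]
0.025965638006910492 44.98475253582001 [-1.0051 -0.9749  0.3422] [-0.1865  0.1689 -0.0085]
0.02602026017384315 44.98426973819733 [-0.0118 -0.5811 -3.0764] [-0.0448 -0.0094 -0.0114] 10.65 [0.5365 0.3022 0.3297]
```

View pics/v.png

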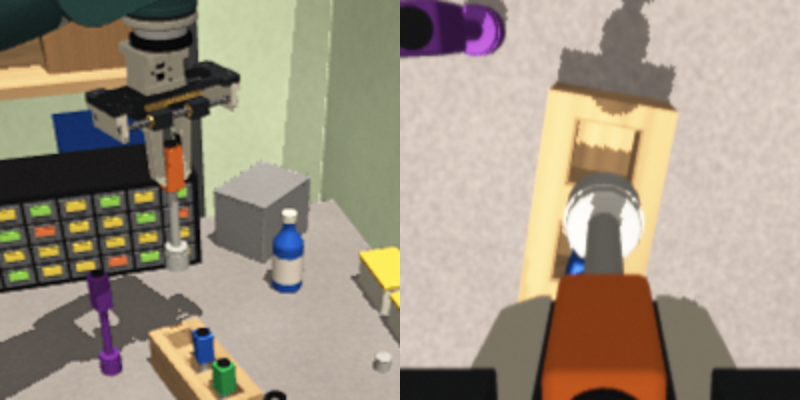

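Run:
```python
from h import *
np.set_printoptions(precision=4,suppress=True)
s=arm.snapshot("wrist"); print("pred socket top/rim",proj(s,np.array([.5365,.3022,.3297-.1318+.034])),proj(s,np.array([.5365,.3022,.3297-.1318])))
B=np.array([.549,-.244])
q=quat(.40)
arm.reach([*B,.33],q)
arm.movel([*B,.235],v=.12)
s=arm.snapshot("wrist"); cv2.imwrite("pics/above.png",s["color"][80:300,160:400]); 
arm.dwell(.2); print(arm.get_obs()["force"])
print(arm.movel([*B,.185],v=.05,guard=4)); o=arm.get_obs(); print(o["tcp_pos"],o["force"])
if o["tcp_pos"][2]<.187:
  print(arm.movel([*B,.150],v=.02,guard=4)); o=arm.get_obs()
print(o["tcp_pos"],o["tcp_pos"][2]-.1318,o["force"],o["torque"],o["clock"])
```

```text
pred socket top/rim (np.float64(280.42458958643863), np.float64(213.78923803437033)) (np.float64(280.5214266243588), np.float64(203.53197186990573))
[ 0.2011 -0.6504 -2.9786]
False
[ 0.5491 -0.2441  0.1854] [-0.3884 -0.6786 -2.7603]
True
[ 0.5488 -0.2442  0.1607] 0.028936426984438907 [-0.8455 -1.5404  1.8934] [-0.7193  0.0978  0.0071] 16.2583
```

Run:
```python
from h import *
np.set_printoptions(precision=3,suppress=True)
def show(m):
    o=arm.get_obs(); print(m,o["tcp_pos"]*1000,o["force"],o["torque"],o["clock"]); return o
arm.dwell(.3); o=show("rest")
p=o["tcp_pos"].copy(); q=quat(.4)
for d in [(0,-.001),(0,-.002),(-.001,-.002)]:
    arm.movel([.549+d[0],-.244+d[1],p[2]],v=.02); arm.dwell(.15); show(d)
```

```text
rest [ 548.715 -244.125  160.607] [ 0.447 -3.354  5.312] [-1.131  0.128  0.012] 16.5583
(0, -0.001) [ 548.933 -244.897  160.568] [-1.06  -0.603  4.851] [-0.181  0.494  0.036] 16.9583
(0, -0.002) [ 548.973 -245.725  160.473] [-0.733  3.251  4.067] [ 1.015  0.555 -0.043] 17.3583
(-0.001, -0.002) [ 548.194 -245.879  160.556] [ 3.721  4.515 -0.366] [ 1.136 -0.847 -0.032] 17.7583
```

```bash
cat >> h.py <<'E'
F0=np.array([.2,-.65,-2.98])
class Comp:
    def __init__(s,c,yaw): s.c=np.array(c,float); s.yaw=yaw
    def step(s,dyaw=0,press=8,v=.02,dw=.08,kz=.00008):
        o=arm.get_obs(); F=o["force"]-F0
        s.c[:2]+=np.clip(.0001*F[:2],-.0004,.0004)
        dz=np.clip(kz*(F[2]-press),-.0012,.0008); s.c[2]+=dz
        s.yaw+=dyaw
        arm.movel(s.c,v=v,rot=quat(s.yaw)); arm.dwell(dw)
        o=arm.get_obs(); s.z=o["tcp_pos"][2]; s.F=o["force"]-F0; s.T=o["torque"]; s.t=o["clock"]
        print(f"yaw {s.yaw:.3f} z {s.z*1e3:.2f} xy {o['tcp_pos'][:2]*1e3} F {s.F} Tz {s.T[2]:.3f} g {o['finger_gap']*1e3:.2f} t {s.t:.2f}",flush=True)
        return s
E
python3 - <<'E'
from h import *
np.set_printoptions(precision=2,suppress=True)
k=Comp([.5487,-.2449,.1604],.4)
for i in range(3): k.step()
for i in range(24):
    k.step(-.05)
    if k.z<.1575 or np.linalg.norm(k.F)>20: break
E
```

```text
yaw 0.400 z 160.31 xy [ 548.68 -245.06] F [-3.06  0.05  7.59] Tz -0.003 g 25.96 t 18.09
yaw 0.400 z 160.29 xy [ 548.54 -245.03] F [-1.57  0.08  8.79] Tz -0.009 g 25.89 t 18.43
yaw 0.400 z 160.29 xy [ 548.46 -244.96] F [-2.05 -0.56  8.55] Tz 0.018 g 25.68 t 18.76
yaw 0.350 z 160.19 xy [ 548.36 -244.8 ] F [-1.14 -0.03  8.4 ] Tz -0.030 g 25.67 t 19.09
yaw 0.300 z 160.13 xy [ 548.28 -244.73] F [-0.37 -0.42  7.23] Tz -0.013 g 26.17 t 19.43
yaw 0.250 z 159.65 xy [ 548.16 -244.65] F [ 0.11 -1.91  2.98] Tz -0.110 g 25.90 t 19.76
yaw 0.200 z 159.29 xy [ 548.2  -244.74] F [ 0.82 -1.94  0.53] Tz -0.111 g 26.13 t 20.09
yaw 0.150 z 158.81 xy [ 548.23 -244.88] F [ 1.04 -1.54 -0.96] Tz 0.028 g 25.83 t 20.43
yaw 0.100 z 158.17 xy [ 548.33 -244.96] F [-0.3   0.29 -0.  ] Tz -0.006 g 25.83 t 20.76
yaw 0.050 z 157.63 xy [ 548.37 -245.01] F [-1.24  0.81 -0.95] Tz -0.028 g 25.64 t 21.09
yaw 0.000 z 156.96 xy [ 548.27 -245.  ] F [0.23 0.97 0.23] Tz -0.041 g 25.89 t 21.43
```

Run:
```python
from h import *
np.set_printoptions(precision=2,suppress=True)
k=Comp([.5483,-.2450,.1563],0.0)
print(arm.movel([.5483,-.2450,.1515],v=.015,guard=8,rot=quat(0.)))
k.c[2]=arm.get_obs()["tcp_pos"][2]
for i in range(7): k.step(press=7,kz=.00015)
```

```text
False
yaw 0.000 z 150.32 xy [ 548.23 -244.97] F [-0.72  0.84 -0.03] Tz 0.025 g 25.90 t 22.27
yaw 0.000 z 149.27 xy [ 548.2  -244.91] F [ 0.57 -0.01 -1.24] Tz 0.043 g 25.58 t 22.61
yaw 0.000 z 148.87 xy [ 548.41 -244.97] F [-2.13  0.55  9.29] Tz 0.027 g 26.03 t 22.94
yaw 0.000 z 148.86 xy [ 548.25 -244.92] F [ 0.6  -0.25  9.01] Tz -0.002 g 25.76 t 23.27
yaw 0.000 z 148.90 xy [ 548.24 -244.87] F [0.6  0.55 7.55] Tz 0.020 g 25.44 t 23.61
yaw 0.000 z 148.88 xy [ 548.22 -244.84] F [ 0.98 -0.12  6.73] Tz -0.006 g 25.93 t 23.94
yaw 0.000 z 148.88 xy [ 548.26 -244.86] F [ 1.68 -0.41  8.22] Tz 0.009 g 25.85 t 24.27
```

Run:
```python
from h import *
np.set_printoptions(precision=2,suppress=True)
k=Comp([*arm.get_obs()["tcp_pos"][:2],.1487],0.0)
for i in range(40):
    k.step(-.06 if k.yaw>-.5 else -.03,press=5)
    if abs(k.T[2])>.22 or np.linalg.norm(k.F)>18 or k.yaw<-1.5: break
for i in range(2): k.step(0,press=4)
```

```text
yaw -0.060 z 148.89 xy [ 548.37 -244.97] F [ 0.73 -0.57  6.84] Tz -0.011 g 25.93 t 24.61
yaw -0.120 z 148.89 xy [ 548.41 -244.97] F [ 0.68 -1.6   4.75] Tz -0.004 g 25.89 t 24.94
yaw -0.180 z 148.90 xy [ 548.47 -245.04] F [ 0.33 -0.65  4.01] Tz -0.014 g 25.84 t 25.27
yaw -0.240 z 148.93 xy [ 548.52 -245.14] F [ 0.14 -0.58  3.11] Tz 0.009 g 25.61 t 25.61
yaw -0.300 z 148.94 xy [ 548.61 -245.18] F [-0.74  0.06  5.59] Tz 0.067 g 25.60 t 25.94
yaw -0.360 z 148.92 xy [ 548.56 -245.22] F [ 0.68 -0.02  4.59] Tz -0.028 g 25.91 t 26.27
yaw -0.420 z 148.89 xy [ 548.61 -245.22] F [-0.29 -0.04  5.07] Tz 0.014 g 25.83 t 26.61
yaw -0.480 z 148.91 xy [ 548.61 -245.24] F [-0.43 -0.26  5.29] Tz -0.050 g 26.25 t 26.94
yaw -0.540 z 148.93 xy [ 548.58 -245.27] F [0.7  0.18 5.18] Tz -0.061 g 25.99 t 27.27
yaw -0.570 z 148.89 xy [ 548.61 -245.27] F [ 0.12 -0.38  4.11] Tz -0.002 g 25.67 t 27.61
yaw -0.600 z 148.92 xy [ 548.65 -245.3 ] F [ 0.07 -0.14  4.86] Tz -0.022 g 26.03 t 27.94
yaw -0.630 z 148.88 xy [ 548.64 -245.32] F [0.39 0.14 6.31] Tz -0.007 g 26.12 t 28.27
yaw -0.660 z 148.91 xy [ 548.68 -245.28] 
[... 1280 characters left out ...]

yaw -1.110 z 148.88 xy [ 548.8  -245.47] F [ 0.25 -0.43  5.8 ] Tz -0.087 g 25.80 t 33.61
yaw -1.140 z 148.92 xy [ 548.81 -245.53] F [-0.27 -0.46  5.32] Tz -0.021 g 25.92 t 33.94
yaw -1.170 z 148.86 xy [ 548.76 -245.54] F [-1.29 -0.67  4.91] Tz 0.003 g 25.98 t 34.27
yaw -1.200 z 148.89 xy [ 548.68 -245.62] F [0.58 0.21 4.85] Tz 0.010 g 25.83 t 34.61
yaw -1.230 z 148.90 xy [ 548.71 -245.58] F [0.34 0.43 5.1 ] Tz 0.095 g 25.86 t 34.94
yaw -1.260 z 148.92 xy [ 548.74 -245.59] F [ 1.08 -0.91  4.43] Tz 0.229 g 25.60 t 35.27
yaw -1.260 z 148.90 xy [ 548.81 -245.61] F [-0.07 -0.69  4.89] Tz 0.292 g 26.31 t 35.61
yaw -1.260 z 148.88 xy [ 548.81 -245.63] F [-1.   -0.43  4.57] Tz 0.332 g 25.89 t 35.94
```

Run:
```python
from h import *
np.set_printoptions(precision=3,suppress=True)
k=Comp([.5488,-.2456,.1487],-1.26)
k.step(.03,press=2); k.step(.03,press=0)
print(arm.movel([*k.c[:2],.175],v=.03,guard=10)); o=arm.get_obs();print(o["tcp_pos"],o["force"],o["torque"])
if o["tcp_pos"][2]>.173:
    arm.movel([*k.c[:2],.33],v=.1)
    s=arm.snapshot("side"); cv2.imwrite("pics/out.png",s["color"])
    arm.reach([.5365,.3022,.33],quat(.40)); arm.dwell(.2)
    print(arm.movel([.5365,.3022,.205],v=.08,guard=6)); o=arm.get_obs();print(o["tcp_pos"],o["force"],o["finger_gap"],o["clock"])
    s=arm.snapshot("side"); a=s["color"]
    s=arm.snapshot("wrist"); b=s["color"]
    cv2.imwrite('pics/v2.png',np.hstack([cv2.resize(a[0:200,150:350],(400,400)),cv2.resize(b[100:300,180:380],(400,400))]))
```

```text
yaw -1.230 z 148.88 xy [ 548.717 -245.625] F [ 0.21  -0.334  4.365] Tz 0.066 g 25.62 t 36.27
yaw -1.200 z 148.96 xy [ 548.665 -245.619] F [ 1.034 -0.263  0.177] Tz 0.029 g 25.70 t 36.61
False
[ 0.549 -0.246  0.175] [-0.919 -0.182 -3.686] [0.025 0.198 0.014]
False
[0.537 0.302 0.206] [ 0.625  0.167 -3.006] 0.025855372488080695 43.2583
```

View pics/v2.png

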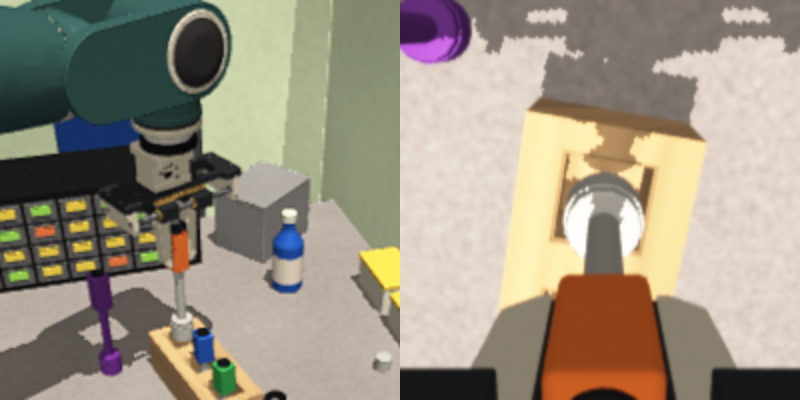

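The side and wrist views show the driver upright, with its socket centred over its own slot (about (603,215) in the right half). I'll lower it, release and retreat.

Run:
```python
from h import *
np.set_printoptions(precision=3,suppress=True)
print(arm.movel([.5365,.3022,.152],v=.06,guard=6)); o=arm.get_obs();print(o["tcp_pos"],o["force"])
if o["tcp_pos"][2]<.156:
    print(arm.movel([.5365,.3022,.145],v=.02,guard=3)); o=arm.get_obs();print(o["tcp_pos"],o["force"])
if o["tcp_pos"][2]<.150:
    arm.release(); arm.dwell(.2)
    arm.movel([.5365,.3022,.33],v=.1); arm.dwell(.3)
    o=arm.get_obs();print(o["finger_gap"],o["force"],o["clock"])
    a=arm.snapshot("scene")["color"];b=arm.snapshot("wrist")["color"]
    cv2.imwrite('pics/v3.png',np.hstack([cv2.resize(a[195:345,300:450],(400,400)),cv2.resize(b[120:320,180:380],(400,400))]))
```

```text
False
[0.537 0.302 0.153] [-0.173  0.792 -3.073]
True
[0.537 0.302 0.146] [-1.049 -0.181  4.976]
0.0929593467600064 [-0.61  -0.229  0.344] 48.4083
```

View pics/v3.png

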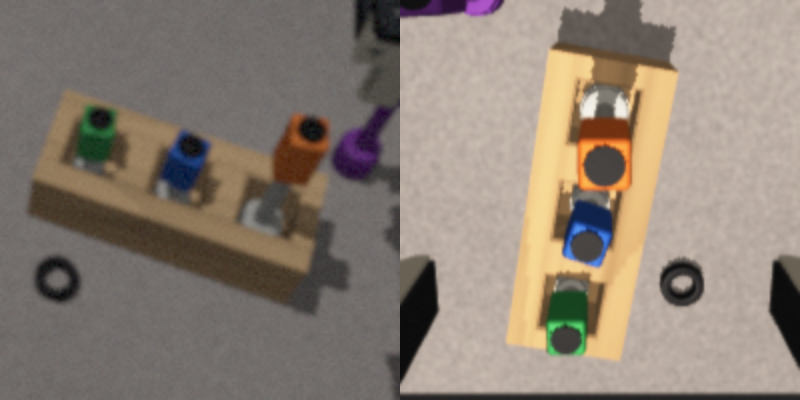

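The orange driver stands upright in its slot, released, and the other drivers and the black ring haven't moved.

```bash
python3 -c "
from station import arm
print(arm.job_done())"
```

```text
the job is handed in; nothing more can be done
None
```

I tightened the nut until it stopped turning (about 0.33 N m, read as its stop), put the orange driver back upright in its own slot, and handed the job in at about 48 s of the 72 s allowed; no verdict came back.

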